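# Lock the basting brush head into its taper socket

## Task

Lift the basting brush head out of its wooden rest, set its tapered steel shank lightly into the jawed socket of the steel post and let go of it. Then tap it from above, firmly but never harder than the weight of about 2 kg, until it has wedged itself fast in the jaws, and leave it standing there upright. Do not push the garlic keeper, the pans or the tongs about.

Things in the scene. Friction and masses are not known exactly. Their poses are not given: they have to be found in the camera images.
- brush: the brush head, 125 mm tall, 180 to 290 g, upright. Origin at its shank's tip (bottom), z up along it. Steel shank: cone 11 mm thick at the tip, 24.5 mm at 48 mm up (8 degrees a side). Steel collar 38 mm across at 50-55 mm, neck 20 mm across to 75 mm, then the hard grey silicone head, 44 mm along x, 22 mm along y, flat sides, flat top at 125 mm: grip it across y
- brush_tip (a point): centre of the tip of the brush head's tapered shank
- brush_top (a point): centre of the flat top of the brush head, 125 mm above the tip: the place to tap
- rest: the wooden rest, fixed: a round stand 64 mm across and 66 mm high on a 100 mm square foot, with a wide hole in which the shank hangs loose, the collar lying on the stand's top. Origin at the centre of its underside
- post: the steel socket post, fixed, 72 mm across, 100 mm high, round foot 100 mm across. Origin under its centre, z up. In its head are four steel jaws round a tapered hole, 21 mm wide at the mouth, narrowing by 8 degrees a side. The jaw chuck slides stiffly in the post (a push of 5 to 8 N): it stands 0 to 12 mm above its stop, whose own height varies by 8 mm either way, so no depth is known beforehand
- post_top (a point): centre of the post's top rim, 100 mm up. The jaws' top lies from 14 mm below to 14 mm above it. The shank first touches the jaws with its tip some 21 to 51 mm below this point, its collar clear of the jaws; the bore above them is 60 mm wide. Pushed on, the chuck first sinks to its stop, then the shank wedges, a few mm deep, about 5 N more for each mm, and stays as deep as it was pushed
- jaw_a (a joint): how far the sprung jaws (all four move alike) are wedged apart, in m: 0 empty, up to 0.004. A set-down of under 6 N leaves it below 0.0001. The shank counts as locked above 0.00025, which takes a push of 12 to 17 N according to friction; a push of 18 to 20 N always does, more than 26 N from the fingers is too hard. It stays when the push ends. The reading is noisy (about 0.0003): go by force
- keeper: cream ceramic garlic keeper with a knobbed lid, 106 mm across, 126 mm tall, bystander; origin at the centre of its underside
- pans: two nested round aluminium dough pans, 160 mm across, 52 mm high, bystander; origin at the centre of the underside
- tongs: stainless tongs lying on the ledge, 205 mm long, 20 mm high, bystander; origin under the spring end, the arms running out along x
Mind the look-alikes: they are no part of the job. Of the things that look like the post, take the one that is nearest to the robot's base at the start. Of the things that look like the brush, the smaller one is meant.

How it is judged:
By the outcome, as a careful person would: the job done as asked, in the order asked, and still so for the second after the job is handed in, with the robot touching nothing.
It also fails if it takes over 64 s, if anything falls off the work surface, if the arm or the gripper's body presses on something with over 40 N, if the wrist force passes 120 N, or if a joint passes its speed limit or range.

## Robot

A 6-joint arm with a two-finger parallel gripper is mounted at the origin on the work surface. World frame = base frame: x ahead of the robot, y to its left, z up, the work surface at z = 0. Lengths are in m, angles in rad, forces in N, time in s.
With the tool pointing down it reaches from about 0.3 to 0.875 m from the base axis. Payload 6.4 kg.
Tool frame: the origin (TCP) lies on the mounting face of the last link; the fingertips stand 173 mm ahead of it and the grasp point (between the pads) lies 155 mm ahead of it (ctrl.grip_point_offset is the distance from the TCP to the grasp point, in m); z points along the fingers, y is the line along which they close (so a half turn about z gives the same grasp; the last joint's range is limited). The gripper opens to 85 mm and grips with 20 to 120 N. Pads are 22 mm wide; open, the fingers measure 114 mm over their backs; the gripper's body (76 mm by 85 mm) begins 54 mm behind the grasp point. The pads swing forward as they close: fully open they stand 13 mm farther back than shut.
Start: joints at [-1.505, 0.181, 1.607, -0, 1.354, -0.206], TCP at [0.154, -0.554, 0.405] pointing down, gripper open.
Joint ranges: [-2.99, 2.99], [-0.89, 2.07], [0.3, 2.58], [-1.14, 4.28], [0, 2.63], [-3.12, 3.12]. Speed limits (rad/s): [2.57, 2.57, 3.01, 3.14, 3.14, 3.14].

## Interface

Orientations are given as a unit quaternion [w, x, y, z].
In Python, from bench import status, imaging, ctrl, models gives the robot as it stands.
- The arm moves only by the tool send_rows, never from a script. Its argument "commands" is a list that holds one entry, the list of rows, each a list of 6 numbers: the shift along the tool's x, y, z normalised to -1 to 1, where 1 is 3 cm, then the turn, a rotation vector about the tool's x, y, z normalised to -1 to 1, where 1 is 0.1 rad. A call has 1 to 8 rows; each row shifts and turns the commanded pose from where the row before left it, along the tool's axes as they then stand; what a row does not reach is not made up. A row lasts 1/12 s, in which the tool goes at most 41.7 mm and 7.16 degrees, less where a joint would pass 70% of its speed; a pose out of reach is approached as far as the arm can. A call with a number of a shift or a turn outside -1 to 1 is refused whole. A call with a gripper value outside its range is refused whole. "jaw" is the opening, from 0 (shut) to 1 (fully open), set as the call begins (left out, the last holds). The fingers move at their own pace and stop on an object; the grip force is fixed at half the most. Time passes only in rows, so rows that do not move let the fingers close. It gives the time, the measured TCP pose, the force, the opening and the grip force at its end, in the units of the state.
- status.get_obs(): the state, without advancing time (a new reading comes with each control period).
- imaging.camera(name): name is "side" or "top" or "wrist"; returns a dict with "image" (400x640x3 uint8, blue, green, red), "depth" (400x640 float32, m along the optical axis (not along the pixel's ray), 0 where there is no reading), "mtx" (3x3 intrinsics, pixels), "pose" (4x4, takes a point from camera to world coordinates). Camera axes: x right, y down, z forward; pixel columns grow to the right and rows downward; lengths in m; the calibration is good to about 2 mm. A picture is of the moment at which its call begins.
- ctrl.hand_in(): hands the job in; it is judged then, once.
Trained networks look in a picture, given as the dict that the camera call returned (one of the last four; its "shot" number tells which), for a name from the list of things; names that differ only in an ending like _2 or _b are one class to them, and where a whole thing is asked for, a point or a joint stands for the part that bears it (a point fixed in the world has none). Each returns a list of dicts, best first, with "confidence" (0 to 1); they miss things now and then, are a little off and sometimes report something else, mostly with a low value. They report only what shows in the picture. A call takes as long as a camera call. They do not tell look-alikes from the thing itself.
- models.recognise(picture, name): "centre" ([column, row] in pixels, amid what is visible of it).
- models.regions_of(picture, name): "region" (400x640 bool, what is visible of it) and "centre" ([column, row] in pixels, amid what is visible of it).
The state is a dict: "time_s": time; "q": joint angles; "dq": joint speeds; "joint_efforts": joint torques, N m; "eef_pos": TCP position; "eef_rot": TCP orientation; "wrist_force": force on the tool from outside, world axes, zero at the start; "torque": the same for the moment, N m; "opening": opening from 0.0 (shut) to 1.0 (fully open); "grasp_force": force on a finger pad.
Only numpy, scipy, OpenCV 4.12 (cv2) and the standard library are available. Lean on these libraries where they do the work, as an engineer would, in place of code of your own. Each camera call takes 0.05 s, during which the arm holds its last target. There are 200 camera calls.

## Working session

There is one attempt and no reset: what is moved stays moved. The work goes in short steps, Python scripts to look and compute and a tool call to move; the robot and the scene stay as the last step left them, time stands still between calls to the robot, and variables do not carry over. Pictures are saved under pics/ and viewed, at most 10 in all, crops included, and the job is handed in when it is done.

Besides the shell and the picture viewer there is one more tool, called after ">>>" by a JSON object that holds its "name" and its "arguments", one argument or row to a line. send_rows: Moves the arm, as the interface text tells. Its arguments: {"type":"object","properties":{"commands":{"type":"array"},"jaw":{"type":"number"}},"required":["commands"]}

```bash
ls; mkdir -p pics
cat > h.py <<'E'
import numpy as np, cv2
from bench import status, imaging, ctrl, models
def pts(p,mask):
    v,u=np.nonzero(mask&(p["depth"]>0)); d=p["depth"][v,u]; K=p["mtx"]
    c=np.stack([(u-K[0,2])*d/K[0,0],(v-K[1,2])*d/K[1,1],d,np.ones_like(d)])
    return (p["pose"]@c)[:3].T
E
python3 - <<'E'
from h import *
s=status.get_obs(); print(s)
ims=[]
for c in ["side","top"]:
    p=imaging.camera(c); ims.append(p["image"]); print(c,p["pose"].round(3).tolist())
    for n in ["brush","rest","post","keeper","pans","tongs"]:
        for r in models.regions_of(p,n):
            q=pts(p,r["region"])
            if len(q): print(n,round(r["confidence"],2),np.round(r["centre"]),len(q),np.percentile(q,2,0).round(3),np.median(q,0).round(3),np.percentile(q,98,0).round(3))
cv2.imwrite("pics/side.png",ims[0]);cv2.imwrite("pics/top.png",ims[1])
E
```

```text
pics
{'time_s': 0.0, 'q': array([-1.50530336e+00,  1.81553130e-01,  1.60798191e+00, -7.66219631e-06,
        1.35376956e+00, -2.06309572e-01]), 'dq': array([-0.00028108, -0.00112388, -0.00017391, -0.00028439, -0.00022704,
        0.00132007]), 'joint_efforts': array([ 1.65806880e-03, -4.44868934e+01, -3.51331544e+01, -2.54935503e-04,
        9.10876610e-03, -5.71728563e-06]), 'eef_pos': array([ 0.15436364, -0.55364269,  0.4037897 ]), 'eef_rot': array([-8.54114657e-04,  9.90779151e-01,  1.35484098e-01,  5.64865204e-05]), 'wrist_force': array([-0.27832986, -0.41040512,  0.42191247]), 'torque': array([-0.0015843 ,  0.00238784,  0.0153925 ]), 'grasp_force': 0.0, 'opening': 1.001359344931521}
side [[0.999, -0.019, 0.026, 0.521], [-0.032, -0.519, 0.854, -0.897], [-0.003, -0.854, -0.519, 0.632], [0.0, 0.0, 0.0, 1.0]]
brush 0.93 [310. 156.] 448 [0.51  0.194 0.069] [0.532 0.204 0.112] [0.553 0.219 0.141]
brush 0.84 [313. 121.] 661 [0.511 0.32  0.096] [0.541 0.329 0.146] [0.571 0.351 0.178]
rest 0.59 [307. 191.] 972 [0.48  0.154 0.004] [0.531 0.186 0.017] [0.584 0.237 0.067]
rest 0.49 [326. 24
[... 993 characters left out ...]
.196 0.011] [0.586 0.267 0.068]
rest 0.54 [330. 208.] 775 [ 0.448 -0.061 -0.   ] [ 0.56  -0.028  0.007] [ 0.638 -0.01   0.02 ]
post 0.76 [477. 187.] 1361 [ 0.565 -0.428  0.006] [ 0.605 -0.385  0.068] [ 0.652 -0.352  0.103]
post 0.61 [470. 241.] 1353 [ 0.433 -0.403  0.007] [ 0.478 -0.362  0.069] [ 0.521 -0.328  0.103]
post 0.6 [413. 239.] 1209 [ 0.433 -0.267  0.006] [ 0.478 -0.23   0.057] [ 0.522 -0.192  0.1  ]
pans 0.75 [392. 153.] 2940 [ 0.631 -0.254 -0.002] [ 0.707 -0.188  0.007] [ 0.771 -0.113  0.051]
pans 0.66 [334. 205.] 835 [ 0.448 -0.061  0.001] [ 0.563 -0.028  0.007] [ 0.638 -0.01   0.02 ]
tongs 0.63 [331. 206.] 843 [ 0.448 -0.061  0.   ] [ 0.563 -0.028  0.007] [ 0.638 -0.01   0.02 ]
```

Run:
```python
import cv2,numpy as np
a=cv2.imread("pics/side.png");b=cv2.imread("pics/top.png")
c1=cv2.resize(a[80:400,200:480],(525,600));cv2.imwrite("pics/c1.png",c1)
c2=cv2.resize(b[120:290,140:540],(800,340),interpolation=cv2.INTER_CUBIC);cv2.imwrite("pics/c2.png",c2)
```

```text
(no output)
```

View pics/c1.png

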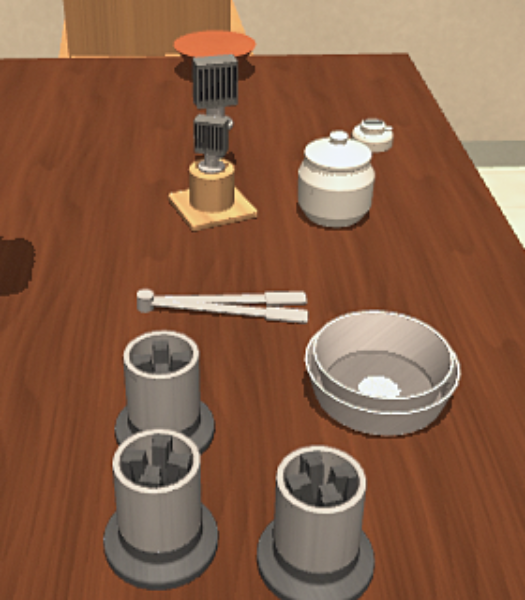

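View pics/c2.png

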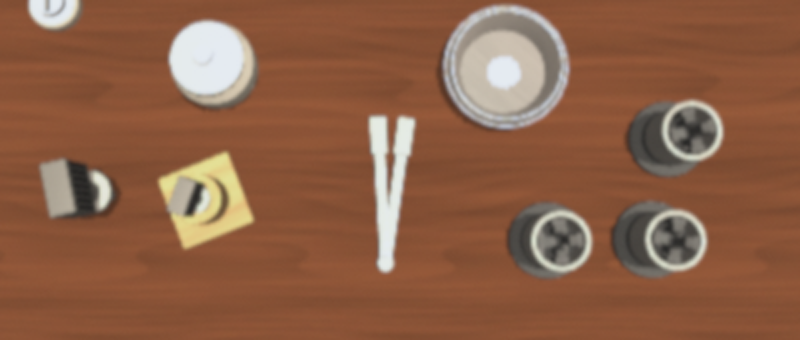

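Run:
```python
from h import *
from scipy.optimize import least_squares
def circ(q):
    r=least_squares(lambda x:np.hypot(q[:,0]-x[0],q[:,1]-x[1])-x[2],[*np.median(q,0)[:2],.034],loss="soft_l1",f_scale=.001).x
    return r.round(4)
P={}
for c in ["top","side"]:
    p=imaging.camera(c); full=pts(p,np.ones((400,640),bool)); P[c]=full
    near=lambda x,y,r:np.hypot(full[:,0]-x,full[:,1]-y)<r
    b=full[near(.531,.208,.035)]; zt=np.percentile(b[:,2],98); t=b[(b[:,2]>.133)&(b[:,2]<.16)]
    t=b[b[:,2]>zt-.004]
    print(c,"top z",zt,len(t),cv2.minAreaRect((t[:,:2]*1000).astype(np.float32)))
    k=full[near(.48,-.235,.06)&(full[:,2]>.095)&(full[:,2]<.108)]
    print("post rim",len(k),circ(k),np.median(k[:,2]),k.min(0),k.max(0))
    j=full[near(.48,-.235,.026)]; print("inside z",np.percentile(j[:,2],[5,25,50,75,90,95]).round(3))
    f=full[near(.531,.205,.09)&(full[:,2]>.004)&(full[:,2]<.02)&(full[:,1]<.28)]
    print("foot",len(f),cv2.minAreaRect((f[:,:2]*1000).astype(np.float32)))
print(ctrl.grip_point_offset)
```

```text
top top z 0.14218553857998098 132 ((532.935302734375, 211.59527587890625), (21.210391998291016, 43.36241149902344), 71.45111083984375)
post rim 251 [ 0.4776 -0.2366  0.0323] 0.0978553777328175 [ 0.44267243 -0.27292862  0.0950045 ] [ 0.51207702 -0.20110529  0.10334865]
inside z [0.047 0.05  0.082 0.093 0.095 0.096]
foot 840 ((531.7279052734375, 207.53704833984375), (135.44744873046875, 124.53054809570312), 89.61494445800781)
side top z 0.14044078857538828 78 ((532.9619140625, 211.17788696289062), (24.127742767333984, 44.320770263671875), 72.12452697753906)
post rim 419 [ 0.4782 -0.2383  0.0323] 0.09860979288140226 [ 0.44323619 -0.27361801  0.09501777] [ 0.51273574 -0.20143207  0.10260111]
inside z [0.08  0.088 0.093 0.095 0.095 0.096]
foot 506 ((532.6480712890625, 211.08538818359375), (102.71532440185547, 104.7585220336914), 19.84526824951172)
0.1547
```

Brush-like things, in side-image pixels: (310,156) is the small one in the rest, and (313,121) is a larger one standing behind it. The target is (310,156). Posts are at (288,290), (285,357) and (368,366). The nearest to the base is (288,290), at 0.53 m against 0.61 m and 0.73 m. The enlarged crop confirms both choices. Next I move over the brush.

>>> {"name": "send_rows", "arguments": {
  "commands": [
    [[0.79,-0.88,0.06,0,0,0],[0.79,-0.88,0.06,0,0,0],[0.79,-0.88,0.06,0,0,0],[0.79,-0.88,0.06,0,0,0],[0.79,-0.88,0.06,0,0,0],[0.79,-0.88,0.06,0,0,0],[0.79,-0.88,0.06,0,0,0],[0.79,-0.88,0.06,0,0,0]]
  ],
  "jaw": 1.0
}}

```text
time_s: 1.47
eef_pos: [0.2807, -0.298, 0.3904]
eef_rot: [0.0, 0.991, 0.135, 0.0]
wrist_force: [-0.2, 0.0, -0.1]
opening: 1.002
grasp_force: 0.0
```

>>> {"name": "send_rows", "arguments": {
  "commands": [
    [[0.79,-0.88,0.06,0,0,0],[0.79,-0.88,0.06,0,0,0],[0.79,-0.88,0.06,0,0,0],[0.79,-0.88,0.06,0,0,0],[0.79,-0.88,0.06,0,0,0],[0.79,-0.88,0.06,0,0,0],[0.79,-0.88,0.06,0,0,0],[0.79,-0.88,0.06,0,0,0]]
  ]
}}

```text
time_s: 2.13
eef_pos: [0.4067, -0.0434, 0.3762]
eef_rot: [0.0, 0.991, 0.135, 0.001]
wrist_force: [1.1, -1.1, -0.1]
opening: 0.997
grasp_force: 0.0
```

>>> {"name": "send_rows", "arguments": {
  "commands": [
    [[0.79,-0.88,0.06,0,0,0],[0.79,-0.88,0.06,0,0,0],[0.79,-0.88,0.06,0,0,0],[0.79,-0.88,0.06,0,0,0],[0.79,-0.88,0.06,0,0,0],[0.79,-0.88,0.06,0,0,0],[0.79,-0.88,0.06,0,0,0],[0.79,-0.88,0.06,0,0,0]]
  ]
}}

```text
time_s: 2.8
eef_pos: [0.5327, 0.2111, 0.3614]
eef_rot: [0.0, 0.991, 0.136, 0.0]
wrist_force: [1.7, 0.3, -0.3]
opening: 0.995
grasp_force: 0.0
```

>>> {"name": "send_rows", "arguments": {
  "commands": [
    [[0,0,0,0,0,0.99],[0,0,0,0,0,0.99],[0,0,0,0,0,0.99],[0,0,0,0,0,0.99],[0,0,0,0,0,0.98],[0,0,0,0,0,0.98],[0,0,0,0,0,0],[0,0,0,0,0,0]]
  ]
}}

```text
time_s: 3.47
eef_pos: [0.5322, 0.2092, 0.3615]
eef_rot: [-0.0, 0.987, -0.158, 0.0]
wrist_force: [0.7, 0.1, 0.3]
opening: 0.998
grasp_force: 0.0
```

Run:
```python
from h import *
p=imaging.camera("wrist"); s=status.get_obs(); print(s["eef_pos"],s["eef_rot"])
full=pts(p,np.ones((400,640),bool))
b=full[np.hypot(full[:,0]-.532,full[:,1]-.211)<.035]; zt=np.percentile(b[:,2],95)
t=b[(b[:,2]>zt-.005)]; print(zt,len(t),cv2.minAreaRect((t[:,:2]*1000).astype(np.float32)))
cv2.imwrite("pics/w1.png",p["image"])
```

```text
[0.5322071  0.20914175 0.36150022] [-3.23764686e-06  9.87455861e-01 -1.57895289e-01  1.36135155e-05]
0.27042612688580614 2003 ((546.5333862304688, 206.29547119140625), (60.61006546020508, 9.272894859313965), 71.67203521728516)
```

View pics/w1.png

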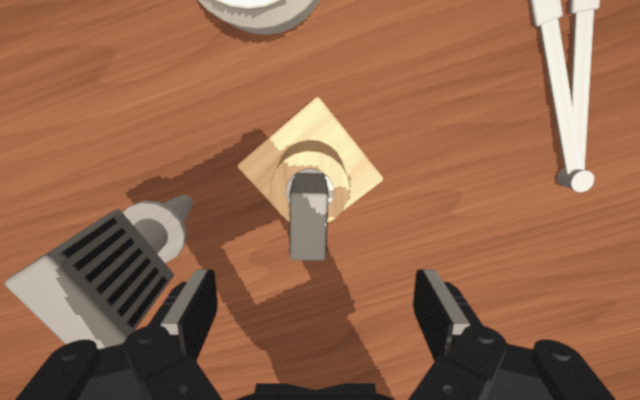

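The wrist view shows the small brush's top at (309,227), between the pads and square to them. The larger brush, at left (90,270), is clear of the fingers.

Run:
```python
from h import *
p=imaging.camera("wrist"); s=status.get_obs()
full=pts(p,np.ones((400,640),bool)); full=full[full[:,2]<.16]
b=full[np.hypot(full[:,0]-.532,full[:,1]-.211)<.035]; zt=np.percentile(b[:,2],97)
t=b[(b[:,2]>zt-.004)]; r=cv2.minAreaRect((t[:,:2]*1000).astype(np.float32)); print(zt,len(t),r)
from scipy.spatial.transform import Rotation as R
q=s["eef_rot"]; print(R.from_quat([*q[1:],q[0]]).inv().apply([r[0][0]/1e3-s["eef_pos"][0],r[0][1]/1e3-s["eef_pos"][1],.116+.1547-s["eef_pos"][2]])/.03)
```

```text
0.14217703089770745 2453 ((534.8513793945312, 211.40594482421875), (21.476093292236328, 44.06325149536133), 70.43421936035156)
[ 0.06015758 -0.09932267  3.02684432]
```

>>> {"name": "send_rows", "arguments": {
  "commands": [
    [[0.05,-0.09,0.4,0,0,0.1],[0,0,0.6,0,0,0],[0,0,0.6,0,0,0],[0,0,0.6,0,0,0],[0,0,0.5,0,0,0],[0,0,0.3,0,0,0],[0,0,0,0,0,0],[0,0,0,0,0,0]]
  ]
}}

```text
time_s: 4.23
eef_pos: [0.5344, 0.2112, 0.2709]
eef_rot: [0.0, 0.986, -0.164, -0.001]
wrist_force: [0.3, -0.4, 0.5]
opening: 0.998
grasp_force: 0.0
```

>>> {"name": "send_rows", "arguments": {
  "commands": [
    [[0,0,0,0,0,0],[0,0,0,0,0,0],[0,0,0,0,0,0],[0,0,0,0,0,0],[0,0,0,0,0,0],[0,0,0,0,0,0],[0,0,0,0,0,0],[0,0,0,0,0,0]]
  ],
  "jaw": 0.0
}}

```text
time_s: 4.9
eef_pos: [0.5347, 0.2113, 0.272]
eef_rot: [-0.0, 0.986, -0.164, 0.0]
wrist_force: [-0.8, -0.3, 4.9]
opening: 0.251
grasp_force: 63.4
```

>>> {"name": "send_rows", "arguments": {
  "commands": [
    [[0,0,-0.3,0,0,0],[0,0,-0.6,0,0,0],[0,0,-0.6,0,0,0],[0,0,-0.6,0,0,0],[0,0,-0.6,0,0,0],[0,0,-0.6,0,0,0],[0,0,-0.6,0,0,0],[0,0,-0.1,0,0,0]]
  ]
}}

```text
time_s: 5.57
eef_pos: [0.5351, 0.2114, 0.395]
eef_rot: [-0.001, 0.986, -0.164, 0.002]
wrist_force: [0.1, 0.6, -2.6]
opening: 0.25
grasp_force: 63.1
```

Run:
```python
from h import *
from scipy.spatial.transform import Rotation as R
s=status.get_obs(); q=s["eef_rot"]; print(s["eef_pos"],s["wrist_force"],s["opening"])
print(R.from_quat([*q[1:],q[0]]).inv().apply(np.array([.478,-.237,s["eef_pos"][2]])-s["eef_pos"])/.03)
```

```text
[0.5350696  0.21135281 0.39499593] [ 0.11193904  0.6009964  -2.64081451] 0.24969124456525088
[ 3.04486562 14.75476334 -0.01985716]
```

Lifted, with about 2.6 N of brush weight showing. Now I carry it over to the post.

>>> {"name": "send_rows", "arguments": {
  "commands": [
    [[0.1,0.4,0,0,0,0],[0.19,0.9,0,0,0,0],[0.19,0.9,0,0,0,0],[0.19,0.9,0,0,0,0],[0.19,0.9,0,0,0,0],[0.19,0.9,0,0,0,0],[0.19,0.9,0,0,0,0],[0.19,0.9,0,0,0,0]]
  ]
}}

```text
time_s: 6.23
eef_pos: [0.5087, 0.0055, 0.3897]
eef_rot: [0.0, 0.986, -0.164, -0.002]
wrist_force: [0.7, -0.1, -2.1]
opening: 0.25
grasp_force: 62.9
```

>>> {"name": "send_rows", "arguments": {
  "commands": [
    [[0.19,0.9,0,0,0,0],[0.19,0.9,0,0,0,0],[0.19,0.9,0,0,0,0],[0.19,0.9,0,0,0,0],[0.19,0.9,0,0,0,0],[0.19,0.9,0,0,0,0],[0.19,0.9,0,0,0,0],[0.19,0.9,0,0,0,0]]
  ]
}}

```text
time_s: 6.9
eef_pos: [0.4817, -0.2134, 0.3897]
eef_rot: [-0.001, 0.986, -0.165, -0.001]
wrist_force: [0.4, -0.4, -1.6]
opening: 0.252
grasp_force: 62.9
```

>>> {"name": "send_rows", "arguments": {
  "commands": [
    [[0.1,0.6,0,0,0,0],[0.0,0.25,0,0,0,0],[0,0,0,0,0,0],[0,0,0,0,0,0],[0,0,0,0,0,0]]
  ]
}}

```text
time_s: 7.32
eef_pos: [0.4774, -0.2361, 0.3908]
eef_rot: [-0.001, 0.986, -0.164, -0.001]
wrist_force: [0.2, 0.8, -2.2]
opening: 0.247
grasp_force: 62.8
```

Run:
```python
from h import *
s=status.get_obs(); print(s["eef_pos"],s["eef_rot"],s["wrist_force"],s["opening"])
e=s["eef_pos"]
for c in ["side","top"]:
    p=imaging.camera(c)
    full=pts(p,np.ones((400,640),bool)); near=np.hypot(full[:,0]-e[0],full[:,1]-e[1])<.045
    for r in models.regions_of(p,"brush"):
        q=pts(p,r["region"]); m=np.median(q,0)
        if np.hypot(*(m-e)[:2])<.06:
            print(c,r["confidence"],len(q),q.min(0),q.max(0))
            for a,b in [(.13,.15),(.15,.17),(.17,.182),(.186,.19),(.195,.21),(.215,.26)]:
                k=q[(q[:,2]>a)&(q[:,2]<b)]
                if len(k)>3: print(a,b,len(k),"x",np.percentile(k[:,0],[3,97]).round(4),k[:,0].mean().round(4),"y min",np.percentile(k[:,1],3).round(4))
    if c=="side":cv2.imwrite("pics/s2.png",cv2.resize(p["image"][150:350,200:400],(600,600)))
```

```text
[ 0.47739262 -0.2360732   0.39078478] [-5.66761801e-04  9.86450285e-01 -1.64058451e-01 -5.81835436e-04] [ 0.15374731  0.81790026 -2.17184517] 0.24710332221308007
side 0.96 877 [ 0.43894193 -0.25546382 -0.00129214] [0.49918875 0.07117358 0.26094367]
0.13 0.15 46 x [0.4695 0.481 ] 0.4756 y min -0.2428
0.15 0.17 85 x [0.4672 0.4835] 0.4756 y min -0.2448
0.17 0.182 47 x [0.4673 0.4855] 0.4767 y min -0.2466
0.186 0.19 120 x [0.4587 0.4928] 0.4757 y min -0.2533
0.195 0.21 80 x [0.4669 0.4849] 0.4757 y min -0.2468
0.215 0.26 364 x [0.4535 0.4984] 0.4844 y min -0.2536
```

View pics/s2.png

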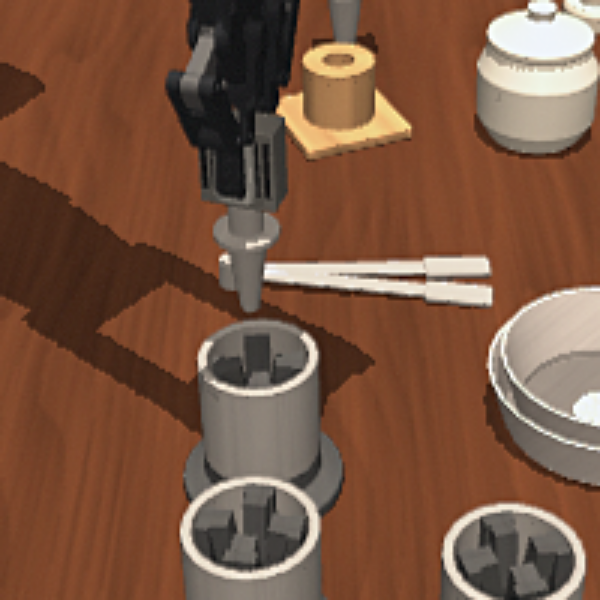

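The brush hangs upright in the gripper at crop (245,230), over the nearest post's rim at (258,345), and the rest is empty. Its axis is about 2 mm off in x and 2 mm in y. I correct that and go down.

>>> {"name": "send_rows", "arguments": {
  "commands": [
    [[0.09,0.04,0.2,0,0,0],[0,0,0.4,0,0,0],[0,0,0.4,0,0,0],[0,0,0.4,0,0,0],[0,0,0.2,0,0,0],[0,0,0.05,0,0,0],[0,0,0,0,0,0],[0,0,0,0,0,0]]
  ]
}}

```text
time_s: 8.18
eef_pos: [0.4799, -0.2392, 0.3421]
eef_rot: [0.0, 0.986, -0.164, 0.0]
wrist_force: [-0.8, -0.1, -2.5]
opening: 0.253
grasp_force: 62.7
```

>>> {"name": "send_rows", "arguments": {
  "commands": [
    [[0,0,0.04,0,0,0],[0,0,0.04,0,0,0],[0,0,0.04,0,0,0],[0,0,0,0,0,0]]
  ]
}}

```text
time_s: 8.52
eef_pos: [0.4797, -0.239, 0.3384]
eef_rot: [0.0, 0.986, -0.164, 0.0]
wrist_force: [-0.5, 1.2, -2.3]
opening: 0.251
grasp_force: 62.7
```

>>> {"name": "send_rows", "arguments": {
  "commands": [
    [[0,0,0.04,0,0,0],[0,0,0.04,0,0,0],[0,0,0,0,0,0]]
  ]
}}

```text
time_s: 8.77
eef_pos: [0.4797, -0.239, 0.3357]
eef_rot: [-0.0, 0.986, -0.164, -0.0]
wrist_force: [0.4, -0.4, -2.3]
opening: 0.25
grasp_force: 62.7
```

Run:
```python
from h import *
for c in ["top","side"]:
    p=imaging.camera(c); full=pts(p,np.ones((400,640),bool))
    for x,y in [(.478,-.237),(.478,-.365)]:
        d=np.hypot(full[:,0]-x,full[:,1]-y); 
        for a,b in [(.031,.036),(.018,.025)]:
            k=full[(d>a)&(d<b)&(full[:,2]<.15)]; print(c,y,a,len(k),np.histogram(k[:,2],np.arange(.06,.116,.004))[0])
```

```text
top -0.237 0.031 147 [ 7  4  0  7  6  5  0  4 12 42  8  0  0  0]
top -0.237 0.018 36 [ 0  0  0  0  0  0  1  3 10  2  0  0  0  0]
top -0.365 0.031 0 [0 0 0 0 0 0 0 0 0 0 0 0 0 0]
top -0.365 0.018 0 [0 0 0 0 0 0 0 0 0 0 0 0 0 0]
side -0.237 0.031 1325 [ 60  65  60  68  66  80  67  69  69 165  52   0   0   0]
side -0.237 0.018 160 [ 2  3  1  0  0  1  8  9 69  2  0  0  0  0]
side -0.365 0.031 133 [ 0  0  0  0  0  0  0  0  2 70 61  0  0  0]
side -0.365 0.018 382 [  0   4   4   7  15  29  39  37  49  65 122   7   0   0]
```

>>> {"name": "send_rows", "arguments": {
  "commands": [
    [[0,0,0.05,0,0,0],[0,0,0.05,0,0,0],[0,0,0.0,0,0,0]]
  ]
}}

```text
time_s: 9.12
eef_pos: [0.4796, -0.239, 0.3326]
eef_rot: [-0.0, 0.986, -0.164, -0.0]
wrist_force: [-0.1, 0.6, -2.8]
opening: 0.249
grasp_force: 62.7
```

>>> {"name": "send_rows", "arguments": {
  "commands": [
    [[0,0,0.1,0,0,0],[0,0,0.1,0,0,0],[0,0,0.08,0,0,0],[0,0,0.0,0,0,0]]
  ]
}}

```text
time_s: 9.45
eef_pos: [0.4795, -0.2387, 0.3237]
eef_rot: [-0.0, 0.986, -0.164, -0.001]
wrist_force: [-0.2, 0.9, -2.4]
opening: 0.255
grasp_force: 62.9
```

>>> {"name": "send_rows", "arguments": {
  "commands": [
    [[0,0,0.03,0,0,0],[0,0,0.03,0,0,0],[0,0,0.0,0,0,0]]
  ]
}}

```text
time_s: 9.7
eef_pos: [0.4797, -0.2387, 0.3226]
eef_rot: [-0.0, 0.986, -0.164, -0.0]
wrist_force: [0.7, 3.9, -2.0]
opening: 0.246
grasp_force: 62.8
```

Sideways force of 3.9 N in +y means the shank is touching one jaw, so I shift about 1 mm toward +y.

>>> {"name": "send_rows", "arguments": {
  "commands": [
    [[-0.01,-0.03,0,0,0,0],[0,0,0,0,0,0],[0,0,0.0,0,0,0]]
  ]
}}

```text
time_s: 9.95
eef_pos: [0.4797, -0.2382, 0.3228]
eef_rot: [0.0, 0.986, -0.164, 0.0]
wrist_force: [-0.5, 0.9, -2.4]
opening: 0.249
grasp_force: 62.7
```

Run:
```python
from h import *
for i in range(3):
    imaging.camera("top"); s=status.get_obs(); print(s["eef_pos"].round(4),s["wrist_force"].round(2),s["torque"].round(2))
```

```text
[ 0.4797 -0.2382  0.3228] [-0.2   1.61 -2.8 ] [ 0.19  0.   -0.02]
[ 0.4798 -0.2382  0.3228] [-0.79  0.71 -2.95] [ 0.25  0.03 -0.02]
[ 0.4797 -0.2382  0.3228] [ 0.12  0.75 -3.4 ] [ 0.15 -0.01 -0.07]
```

>>> {"name": "send_rows", "arguments": {
  "commands": [
    [[0,-0.015,0.03,0,0,0],[0,0,0.03,0,0,0],[0,0,0.0,0,0,0],[0,0,0.0,0,0,0]]
  ]
}}

```text
time_s: 10.43
eef_pos: [0.4799, -0.2378, 0.321]
eef_rot: [0.0, 0.986, -0.164, 0.0]
wrist_force: [-1.2, -0.6, -2.2]
opening: 0.249
grasp_force: 62.9
```

```bash
cat > f.py <<'E'
from h import *
F=[];T=[]
for i in range(4):
    imaging.camera("top"); s=status.get_obs(); F.append(s["wrist_force"]);T.append(s["torque"])
print(s["time_s"],s["eef_pos"].round(4),np.mean(F,0).round(2),np.std(F,0).round(2),np.mean(T,0).round(2))
E
python3 f.py
```

```text
10.6333 [ 0.4799 -0.2377  0.3211] [ 0.26  0.24 -2.27] [0.73 0.31 0.35] [-0.03  0.01  0.01]
```

>>> {"name": "send_rows", "arguments": {
  "commands": [
    [[0,0,0.03,0,0,0],[0,0,0.01,0,0,0],[0,0,0.0,0,0,0],[0,0,0.0,0,0,0]]
  ]
}}

```text
time_s: 10.97
eef_pos: [0.4799, -0.2376, 0.3198]
eef_rot: [-0.0, 0.986, -0.164, -0.0]
wrist_force: [-0.4, -0.8, -2.8]
opening: 0.254
grasp_force: 62.9
```

```bash
python3 f.py
```

```text
11.1667 [ 0.4799 -0.2377  0.3198] [-0.87 -0.13 -2.06] [0.24 0.37 0.51] [-0.02  0.    0.01]
```

>>> {"name": "send_rows", "arguments": {
  "commands": [
    [[0,0,0.03,0,0,0],[0,0,0.01,0,0,0],[0,0,0.0,0,0,0],[0,0,0.0,0,0,0]]
  ]
}}

```text
time_s: 11.5
eef_pos: [0.4798, -0.2376, 0.3185]
eef_rot: [-0.0, 0.986, -0.164, -0.0]
wrist_force: [0.3, 0.4, -1.8]
opening: 0.249
grasp_force: 62.9
```

```bash
python3 f.py
```

```text
11.7 [ 0.4799 -0.2376  0.3186] [-0.45  0.13 -2.71] [0.28 0.41 0.69] [ 0.07  0.   -0.02]
```

>>> {"name": "send_rows", "arguments": {
  "commands": [
    [[0,0,0.03,0,0,0],[0,0,0.01,0,0,0],[0,0,0.0,0,0,0],[0,0,0.0,0,0,0]]
  ]
}}

```text
time_s: 12.03
eef_pos: [0.4799, -0.2376, 0.3173]
eef_rot: [-0.0, 0.986, -0.164, -0.0]
wrist_force: [-0.4, 0.5, -1.6]
opening: 0.249
grasp_force: 62.9
```

```bash
python3 f.py
```

```text
12.2333 [ 0.4799 -0.2376  0.3173] [ 0.47  1.39 -2.92] [0.24 0.13 0.43] [ 0.28 -0.05 -0.  ]
```

>>> {"name": "send_rows", "arguments": {
  "commands": [
    [[0,-0.015,0.03,0,0,0],[0,0,0.01,0,0,0],[0,0,0.0,0,0,0],[0,0,0.0,0,0,0]]
  ]
}}

```text
time_s: 12.57
eef_pos: [0.48, -0.2373, 0.3161]
eef_rot: [0.0, 0.986, -0.164, -0.0]
wrist_force: [0.2, 0.7, -2.4]
opening: 0.247
grasp_force: 63.0
```

```bash
python3 f.py
```

```text
12.7667 [ 0.48   -0.2373  0.3161] [-0.49  0.36 -2.3 ] [0.25 0.38 0.28] [ 0.07  0.11 -0.01]
```

>>> {"name": "send_rows", "arguments": {
  "commands": [
    [[0,0,0.03,0,0,0],[0,0,0.0,0,0,0],[0,0,0.0,0,0,0]]
  ]
}}

```text
time_s: 13.02
eef_pos: [0.48, -0.2373, 0.3154]
eef_rot: [0.0, 0.986, -0.164, -0.0]
wrist_force: [-1.2, 1.2, -0.1]
opening: 0.249
grasp_force: 63.2
```

```bash
python3 f.py
```

```text
13.2167 [ 0.48   -0.2373  0.3154] [-1.33  0.91  0.21] [0.21 0.18 0.53] [ 0.22  0.4  -0.02]
```

>>> {"name": "send_rows", "arguments": {
  "commands": [
    [[-0.018,-0.005,0,0,0,0],[0,0,0.01,0,0,0],[0,0,0.0,0,0,0]]
  ]
}}

```text
time_s: 13.47
eef_pos: [0.4797, -0.2371, 0.3153]
eef_rot: [0.0, 0.986, -0.164, 0.0]
wrist_force: [0.2, -0.1, 1.3]
opening: 0.252
grasp_force: 63.2
```

```bash
python3 f.py
```

```text
13.6667 [ 0.4797 -0.2371  0.3153] [-0.41  0.22  1.08] [0.61 0.48 0.17] [-0.02  0.1  -0.  ]
```

Seated lightly: net push about 3.4 N with almost no side force. Releasing.

>>> {"name": "send_rows", "arguments": {
  "commands": [
    [[0,0,0,0,0,0],[0,0,0,0,0,0],[0,0,0,0,0,0],[0,0,0,0,0,0],[0,0,0,0,0,0],[0,0,0,0,0,0]]
  ],
  "jaw": 0.8
}}

```text
time_s: 14.17
eef_pos: [0.4796, -0.2369, 0.315]
eef_rot: [0.0, 0.986, -0.164, 0.0]
wrist_force: [0.3, 0.1, 0.1]
opening: 0.799
grasp_force: 0.0
```

```bash
python3 f.py
```

```text
14.3667 [ 0.4796 -0.2369  0.315 ] [-0.43  0.02  0.28] [0.41 0.42 0.27] [-0.01 -0.03  0.01]
```

>>> {"name": "send_rows", "arguments": {
  "commands": [
    [[0,0,-0.2,0,0,0],[0,0,-0.4,0,0,0],[0,0,-0.5,0,0,0],[0,0,-0.5,0,0,0],[0,0,-0.5,0,0,0],[0,0,-0.4,0,0,0],[0,0,-0.2,0,0,0],[0,0,0,0,0,0]]
  ]
}}

```text
time_s: 15.03
eef_pos: [0.4799, -0.2372, 0.3983]
eef_rot: [0.001, 0.986, -0.164, 0.002]
wrist_force: [-0.8, 0.5, -0.5]
opening: 0.797
grasp_force: 0.0
```

```bash
cat > m.py <<'E'
from h import *
s=status.get_obs(); print(s["eef_pos"])
for c in ["side","top"]:
    p=imaging.camera(c); full=pts(p,np.ones((400,640),bool))
    b=full[(np.hypot(full[:,0]-.478,full[:,1]+.237)<.035)&(full[:,2]<.2)]; 
    t=b[b[:,2]>.177]; print(c,len(t),np.percentile(t[:,2],[50,95]) if len(t) else "",cv2.minAreaRect((t[:,:2]*1000).astype(np.float32)) if len(t) else "")
    k=b[(b[:,2]>.11)&(b[:,2]<.115)]; print("collar",k.min(0) if len(k) else "",k.max(0) if len(k) else "")
    k=b[(b[:,2]>.118)&(b[:,2]<.13)]; print("neck x", np.percentile(k[:,0],[3,97]).round(4) if len(k) else "")
    k=b[(b[:,2]>.15)&(b[:,2]<.175)]; print("head x", np.percentile(k[:,0],[3,97]).round(4) if len(k) else "")
    if c=="side":cv2.imwrite("pics/s3.png",cv2.resize(p["image"][150:350,200:400],(600,600)))
E
python3 m.py
```

```text
[ 0.4799413  -0.23721785  0.39829679]
side 280 [0.1835503  0.18527638] ((477.94293212890625, -237.30047607421875), (23.713626861572266, 44.06403732299805), 70.05982208251953)
collar [ 0.46023295 -0.25618511  0.1100141 ] [ 0.4955572  -0.22167486  0.11495322]
neck x [0.4698 0.487 ]
head x [0.4561 0.5002]
top 18 [0.18216025 0.18488032] ((465.4058837890625, -222.77235412597656), (6.833208084106445, 10.713464736938477), 55.41386413574219)
collar [ 0.46465903 -0.22664258  0.11032164] [ 0.47875648 -0.21922399  0.11498183]
neck x [0.4765 0.4765]
head x [0.4603 0.4857]
```

View pics/s3.png

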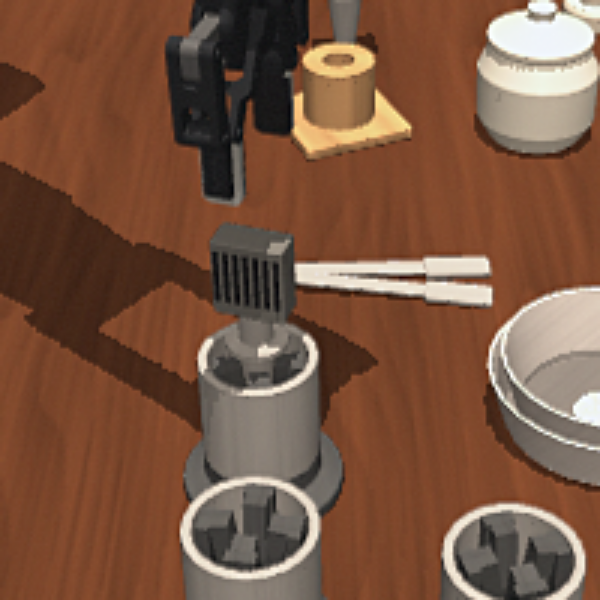

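The brush stands upright in the nearest post at crop (252,290), released and clear of the fingers. I shut the fingers for the tap.

>>> {"name": "send_rows", "arguments": {
  "commands": [
    [[0,0,0,0,0,0],[0,0,0,0,0,0],[0,0,0.1,0,0,0],[0,0,0.3,0,0,0],[0,0,0.3,0,0,0],[0,0,0.2,0,0,0],[0,0,0.1,0,0,0],[0,0,0,0,0,0]]
  ],
  "jaw": 0.0
}}

```text
time_s: 15.8
eef_pos: [0.4792, -0.2367, 0.3644]
eef_rot: [-0.001, 0.986, -0.164, -0.001]
wrist_force: [-0.4, -0.1, 0.1]
opening: 0.004
grasp_force: 0.0
```

>>> {"name": "send_rows", "arguments": {
  "commands": [
    [[0,0,0,0,0,0],[0,0,0,0,0,0]]
  ]
}}

```text
time_s: 15.97
eef_pos: [0.4797, -0.237, 0.3662]
eef_rot: [0.0, 0.986, -0.164, 0.0]
wrist_force: [-0.5, 0.1, 0.0]
opening: -0.0
grasp_force: 0.0
```

```bash
python3 f.py
```

```text
16.1667 [ 0.4797 -0.237   0.3664] [-0.28 -0.15  0.2 ] [0.34 0.42 0.29] [-0.01  0.01 -0.03]
```

>>> {"name": "send_rows", "arguments": {
  "commands": [
    [[0,0,0.1,0,0,0],[0,0,0.07,0,0,0],[0,0,0.04,0,0,0],[0,0,0,0,0,0]]
  ]
}}

```text
time_s: 16.5
eef_pos: [0.4794, -0.2368, 0.3591]
eef_rot: [-0.0, 0.986, -0.164, -0.0]
wrist_force: [-0.5, -0.6, -0.4]
opening: -0.004
grasp_force: 0.0
```

>>> {"name": "send_rows", "arguments": {
  "commands": [
    [[0,0,0.03,0,0,0],[0,0,0.03,0,0,0],[0,0,0,0,0,0]]
  ]
}}

```text
time_s: 16.75
eef_pos: [0.4796, -0.2369, 0.3578]
eef_rot: [-0.0, 0.986, -0.164, -0.0]
wrist_force: [0.3, 0.2, 0.5]
opening: -0.001
grasp_force: 0.0
```

>>> {"name": "send_rows", "arguments": {
  "commands": [
    [[0,0,0.03,0,0,0],[0,0,0,0,0,0]]
  ]
}}

```text
time_s: 16.92
eef_pos: [0.4797, -0.237, 0.3573]
eef_rot: [0.0, 0.986, -0.164, 0.0]
wrist_force: [0.0, 0.6, 1.6]
opening: 0.002
grasp_force: 1.1
```

>>> {"name": "send_rows", "arguments": {
  "commands": [
    [[0,0,0.03,0,0,0],[0,0,0,0,0,0]]
  ]
}}

```text
time_s: 17.08
eef_pos: [0.4798, -0.2371, 0.3568]
eef_rot: [0.0, 0.986, -0.164, 0.001]
wrist_force: [-0.3, 0.9, 4.7]
opening: -0.001
grasp_force: 2.2
```

>>> {"name": "send_rows", "arguments": {
  "commands": [
    [[0,0,0.03,0,0,0],[0,0,0,0,0,0]]
  ]
}}

```text
time_s: 17.25
eef_pos: [0.4798, -0.2371, 0.356]
eef_rot: [0.0, 0.986, -0.164, 0.001]
wrist_force: [-0.4, -0.3, 5.6]
opening: 0.001
grasp_force: 2.7
```

>>> {"name": "send_rows", "arguments": {
  "commands": [
    [[0,0,0.02,0,0,0],[0,0,0,0,0,0]]
  ]
}}

```text
time_s: 17.42
eef_pos: [0.4798, -0.2371, 0.3555]
eef_rot: [0.0, 0.986, -0.164, 0.001]
wrist_force: [-0.6, 0.6, 5.9]
opening: 0.004
grasp_force: 2.8
```

```bash
python3 f.py
```

```text
17.6167 [ 0.4798 -0.2371  0.3555] [-0.85  0.98  6.04] [0.56 0.27 0.3 ] [ 0.08  0.1  -0.02]
```

The force holds at about 6 N while the tool keeps going down, so the chuck is sinking. I go on in small steps.

>>> {"name": "send_rows", "arguments": {
  "commands": [
    [[0,0,0.03,0,0,0],[0,0,0.02,0,0,0],[0,0,0,0,0,0]]
  ]
}}

```text
time_s: 17.87
eef_pos: [0.4798, -0.2371, 0.3539]
eef_rot: [0.0, 0.986, -0.164, 0.001]
wrist_force: [-0.6, 0.3, 4.4]
opening: 0.002
grasp_force: 2.8
```

>>> {"name": "send_rows", "arguments": {
  "commands": [
    [[0,0,0.03,0,0,0],[0,0,0,0,0,0]]
  ]
}}

```text
time_s: 18.03
eef_pos: [0.4798, -0.2371, 0.353]
eef_rot: [0.0, 0.986, -0.164, 0.001]
wrist_force: [-0.5, -0.1, 5.1]
opening: 0.002
grasp_force: 2.9
```

>>> {"name": "send_rows", "arguments": {
  "commands": [
    [[0,0,0.03,0,0,0],[0,0,0.02,0,0,0],[0,0,0,0,0,0]]
  ]
}}

```text
time_s: 18.28
eef_pos: [0.4799, -0.2371, 0.3516]
eef_rot: [0.0, 0.986, -0.164, 0.001]
wrist_force: [-1.1, 0.1, 6.4]
opening: -0.002
grasp_force: 2.9
```

>>> {"name": "send_rows", "arguments": {
  "commands": [
    [[0,0,0.03,0,0,0],[0,0,0,0,0,0]]
  ]
}}

```text
time_s: 18.45
eef_pos: [0.4799, -0.2372, 0.351]
eef_rot: [0.001, 0.986, -0.164, 0.001]
wrist_force: [-0.6, 0.9, 7.0]
opening: -0.0
grasp_force: 3.7
```

>>> {"name": "send_rows", "arguments": {
  "commands": [
    [[0,0,0.03,0,0,0],[0,0,0,0,0,0]]
  ]
}}

```text
time_s: 18.62
eef_pos: [0.48, -0.2373, 0.3505]
eef_rot: [0.001, 0.986, -0.164, 0.001]
wrist_force: [-0.1, 1.3, 10.1]
opening: 0.003
grasp_force: 4.7
```

>>> {"name": "send_rows", "arguments": {
  "commands": [
    [[0,0,0.02,0,0,0],[0,0,0,0,0,0]]
  ]
}}

```text
time_s: 18.78
eef_pos: [0.4802, -0.2374, 0.3503]
eef_rot: [0.001, 0.986, -0.164, 0.001]
wrist_force: [-0.7, 0.3, 10.2]
opening: -0.0
grasp_force: 5.6
```

```bash
python3 f.py
```

```text
18.9833 [ 0.4802 -0.2373  0.3503] [-1.29  0.88 11.12] [0.68 0.25 0.87] [ 0.18  0.27 -0.  ]
```

>>> {"name": "send_rows", "arguments": {
  "commands": [
    [[0,0,0.03,0,0,0],[0,0,0,0,0,0]]
  ]
}}

```text
time_s: 19.15
eef_pos: [0.4803, -0.2375, 0.3498]
eef_rot: [0.001, 0.986, -0.164, 0.002]
wrist_force: [-1.5, 0.9, 13.0]
opening: -0.001
grasp_force: 6.4
```

>>> {"name": "send_rows", "arguments": {
  "commands": [
    [[0,0,0.02,0,0,0],[0,0,0,0,0,0]]
  ]
}}

```text
time_s: 19.32
eef_pos: [0.4804, -0.2375, 0.3496]
eef_rot: [0.001, 0.986, -0.164, 0.002]
wrist_force: [-1.8, 1.7, 14.8]
opening: -0.003
grasp_force: 7.3
```

```bash
python3 f.py
```

```text
19.5167 [ 0.4803 -0.2375  0.3495] [-1.38  1.28 14.56] [0.34 0.38 0.34] [0.25 0.34 0.03]
```

>>> {"name": "send_rows", "arguments": {
  "commands": [
    [[0,0,0.03,0,0,0],[0,0,0,0,0,0]]
  ]
}}

```text
time_s: 19.68
eef_pos: [0.4805, -0.2376, 0.349]
eef_rot: [0.001, 0.986, -0.164, 0.002]
wrist_force: [-2.3, 1.3, 16.0]
opening: 0.002
grasp_force: 8.2
```

>>> {"name": "send_rows", "arguments": {
  "commands": [
    [[0,0,0.03,0,0,0],[0,0,0,0,0,0]]
  ]
}}

```text
time_s: 19.85
eef_pos: [0.4806, -0.2377, 0.3485]
eef_rot: [0.001, 0.986, -0.164, 0.003]
wrist_force: [-2.4, 1.5, 18.0]
opening: 0.002
grasp_force: 9.3
```

```bash
python3 f.py
```

```text
20.05 [ 0.4806 -0.2377  0.3486] [-2.31  1.59 18.59] [0.17 0.38 0.53] [ 0.3   0.41 -0.01]
```

>>> {"name": "send_rows", "arguments": {
  "commands": [
    [[0,0,0.015,0,0,0],[0,0,0,0,0,0]]
  ]
}}

```text
time_s: 20.22
eef_pos: [0.4807, -0.2378, 0.3485]
eef_rot: [0.002, 0.986, -0.164, 0.003]
wrist_force: [-2.3, 2.1, 20.6]
opening: 0.003
grasp_force: 10.3
```

```bash
python3 f.py
```

```text
20.4167 [ 0.4807 -0.2378  0.3485] [-2.54  1.86 20.39] [0.4  0.21 0.45] [ 0.36  0.49 -0.01]
```

>>> {"name": "send_rows", "arguments": {
  "commands": [
    [[0,0,-0.1,0,0,0],[0,0,-0.1,0,0,0],[0,0,-0.4,0,0,0],[0,0,-0.6,0,0,0],[0,0,-0.6,0,0,0],[0,0,-0.3,0,0,0],[0,0,0,0,0,0],[0,0,0,0,0,0]]
  ]
}}

```text
time_s: 21.08
eef_pos: [0.4795, -0.2369, 0.4076]
eef_rot: [0.0, 0.986, -0.164, 0.0]
wrist_force: [0.2, 1.0, 0.2]
opening: 0.002
grasp_force: 0.0
```

```bash
sed -i 's/s3.png/s4.png/;s/>.177/>.165/' m.py; python3 m.py; python3 f.py
```

```text
[ 0.47954758 -0.23690843  0.40763587]
side 316 [0.17428841 0.17601585] ((478.201171875, -238.00755310058594), (25.47402572631836, 43.89372634887695), 70.47000122070312)
collar [ 0.46919429 -0.24720122  0.11037457] [ 0.48676938 -0.24008796  0.11468675]
neck x [0.458  0.4978]
head x [0.4568 0.5004]
top 41 [0.17345598 0.17631405] ((467.5834655761719, -226.3904266357422), (11.547558784484863, 16.559307098388672), 51.91203308105469)
collar  
neck x [0.4606 0.4715]
head x [0.4595 0.4749]
21.3833 [ 0.4794 -0.2368  0.4066] [-0.17 -0.29 -0.35] [0.54 0.22 0.31] [-0.01 -0.    0.01]
```

View pics/s4.png

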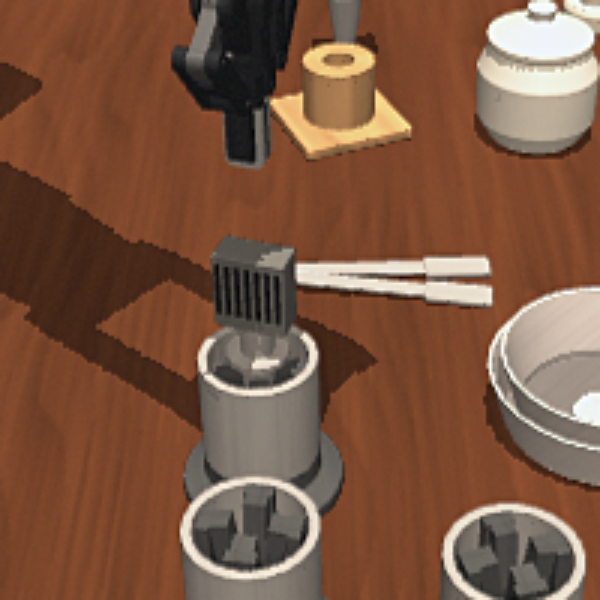

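The brush stands upright in the post at crop (252,300), 9 mm lower than when set down. The tap peaked at 20 N. The gripper is clear and the keeper, pans and tongs are where they were, so I hand in.

```bash
python3 -c "
from bench import ctrl
print(ctrl.hand_in())"
```

```text
the job is handed in; nothing more can be done
None
```

The small brush head stands upright in the socket post nearest the base: it was set in lightly, released, then pressed down in small steps to about 20 N. That is the level the brief says always locks it; I went by force, not the jaw reading. The job was handed in at about 21 s.

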